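Pack out a clamping fixture and hold it tight

ROBOT

A 6-joint arm with a two-finger parallel gripper is mounted at the origin on a cart in front of the work surface, level with it; the furniture and walls round the work are solid. World frame = base frame: x ahead of the robot, y to its left, z up, the work surface at z = 0. Lengths are in m, angles in rad, forces in N, time in s.
With the tool pointing down it reaches from about 0.275 to 0.825 m from the base axis. Payload 4.9 kg.
Tool frame: the origin (TCP) lies midway between the tips of the shut fingers; the grasp point (between the pads) lies 19 mm behind it (env.pinch_z is the z of the grasp point in the tool frame, in m); z points along the fingers, x is the direction in which the jaws open and shut, and the axes are right-handed (so a half turn about z gives the same grasp; the last joint's range is limited). The gripper opens to 85 mm and grips with 20 to 120 N. Pads are 22 mm wide; open, the fingers measure 114 mm over their backs; the gripper's body (76 mm by 85 mm) begins 54 mm behind the grasp point. The pads swing forward as they close: fully open they stand 13 mm farther back than shut.
Start: joints at [-1.403, 0.326, -0.193, 1.052, 0, 1.437], TCP at [0.163, -0.525, 0.231] pointing down, gripper open.
Joint ranges: [-2.65, 2.65], [-0.97, 1.79], [-1.3, 1.35], [-1.93, 2.1], [-1.47, 1.37], [-3.14, 3.14]. Speed limits (rad/s): [2.57, 2.57, 3.14, 3.14, 3.14, 3.14].

INTERFACE

Orientations are given as a unit quaternion [x, y, z, w].
In Python, from bench import env, cams, spotter gives the robot as it stands.
- The arm moves only by the tool arm_command, never from a script. Its argument "rows" is a list of rows, each a list of 7 numbers: the turn, a rotation vector about the tool's x, y, z in rad, then the shift along the tool's x, y, z in cm, then the opening, from 0 (shut) to 1 (fully open). A call has 1 to 10 rows; each row is the pose to reach, as a shift and turn from the pose commanded when the call began, along the tool's axes at that moment; what a row does not reach only later rows make up. A row lasts 1/8 s, in which the tool goes at most 62.5 mm and 10.7 degrees, less where a joint would pass 70% of its speed; a pose out of reach is approached as far as the arm can. A call with a gripper value outside its range is refused whole. The fingers move at their own pace and stop on an object; "grip_force" is the grip in N (left out, the last holds). Time passes only in rows, so rows that repeat a pose let the fingers close. It gives the time, the measured TCP pose, the force and the opening at its end, in the units of the state.
- env.read_state(): the state, without advancing time (a new reading comes with each control period).
- cams.grab_frame(name): name is "scene" or "top" or "wrist"; returns (picture, depth): 384x512x3 uint8, blue, green, red; 384x512 float32, m along the optical axis (not along the pixel's ray), 0 where there is no reading.
- cams.get_calibration(name): a dict with "fx", "fy", "cx", "cy" (pixels), "cam_to_world" (4x4, takes a point from camera to world coordinates). Camera axes: x right, y down, z forward; pixel columns grow to the right and rows downward; lengths in m; the calibration is good to about 2 mm. A picture is of the moment at which its call begins: read the wrist's pose just before it. get_calibration takes no time and is no camera call; for the wrist camera it gives the pose at the moment of the call.
- env.close_job(): hands the job in, once; it reports no verdict.
Trained networks look in the newest picture that a camera, given by its name, has taken for a name from the list of things; names that differ only in an ending like _2 or _b are one class to them, and where a whole thing is asked for, a point or a joint stands for the part that bears it (a point fixed in the world has none). Each returns a list of dicts, best first, with "score" (0 to 1); they miss things now and then, are a little off and sometimes report something else, mostly with a low value. They report only what shows in the picture. A call takes as long as a camera call. They do not tell look-alikes from the thing itself.
- spotter.boxes_of(label, camera): "position" ([x, y, z] in m, in world coordinates, good to about 4 mm: the middle of the surface that is visible of it).
- spotter.trace(label, camera): "pixels" (384x512 bool, what is visible of it).
The state is a dict: "time": time; "q": joint angles; "dq": joint speeds; "effort": joint torques, N m; "position": TCP position; "tcp_rot": TCP orientation; "ft_force": force on the tool from outside, world axes, zero at the start; "wrist_torque": the same for the moment, N m; "grip_width": finger opening in m.
Only numpy, scipy, OpenCV 4.12 (cv2) and the standard library are available. Lean on these libraries where they do the work, as an engineer would, in place of code of your own. Each camera call takes 0.05 s, during which the arm holds its last target.

TASK

Pack the aluminium block in the fixture: stand the loose spacers upright in the gap between the block and the plunger, one at a time, until there are enough of them (one or two, as the gap needs) that pushing the plunger in by its paddle closes the gap and you feel the block come up tight against the end stop. The plunger springs back when let go, so finish while still holding the paddle pushed in with a firm, steady push, the stack clamped upright and tight. Leave the other things on the table where they are.

Things in the scene. Friction and masses are not known exactly. Their poses are not given: they have to be found in the camera images.
- fixture: Bright steel base plate, fixed on the table at a different place and yaw each time: 84 mm wide, 207 mm long, 8 mm thick. Origin on its underside; z up, x across, y the slide direction, running from the end stop through block, gap, plunger and paddle. On each side of the block stands a low rail (8 mm wide, 10 mm high, 24.5 to 32.5 mm from the middle plane x = 0), ending 46 mm from the stop face.
- stop_face (a point): Centre of the inner face of the dark fixed end stop (64 mm wide, top 44 mm above the table) against which the block is pushed; axes as the fixture's: y is the slide direction away from the stop, x across. The middle plane of everything in the fixture is x = 0. This point is 24 mm above the table, 16 mm above the base plate's top.
- block_mid (a point): Centre of the loose milled aluminium block that lies on the base plate near the stop: 60 mm long along the slide direction, 45 mm across, 32 mm high, 0.22 kg. At the start it is up to 2 mm off the stop; it slides along easily.
- plunger_face (a point): Centre of the plunger's flat front face (36 mm wide, 28 mm high, 11 to 39 mm above the table) that presses on the spacers; moves with the plunger. The gap is from the block's end (30 mm from its centre) to this face. With the block against the stop and the plunger back, the gap is 27 to 50 mm, different each time.
- paddle_back (a point): Centre of the outer face of the upright paddle at the plunger's rear end (36 mm wide, 12 mm thick, 12 to 62 mm above the table; this point is 42 mm up). Push it along the slide direction towards the stop. 26 mm separate the paddle, when back, from the fixed dark tailstock bracket in front of it (top 42 mm above the table, 20 mm thick).
- plunger (a joint): Travel of the plunger towards the stop, 0 (back) to 0.024 m (end of its travel). A weak spring (1 N at the start of the travel, 2 N at the end, plus about 0.5 N friction) returns it. If it reaches 0.024 and the stack is still loose, one spacer more is needed.
- spacer_a_mid (a point): Centre (half-way up) of a loose aluminium spacer standing upright: 54 mm wide along its x, 16 mm thick along its y, 60 mm high, 0.12 kg. Its body is 40 mm wide; a 6 mm thick rib stands 7 mm proud along each narrow edge: grip from rib to rib (54 mm) from above. In the gap its 16 mm lie along the slide direction and its width across.
- spacer_b_mid (a point): Centre (half-way up) of the second spacer, same as the first.
- capstan_unit: Green cast machine with a spoked hand wheel that stands on the table to the right, fixed: keep clear. With its spokes it fills x 0.60 to 0.80 and y -0.14 to -0.47 of the robot's frame, up to 0.32 m high.
- machine_vice: Heavy grey machine vice on a green foot, fixed on the table: keep clear. It fills x 0.42 to 0.52 and y -0.34 to 0.02 of the robot's frame, up to 0.112 m high.
- flange: turned steel flange, 64 mm across, 35 mm high; a bystander, to be left where it is (origin at the centre of its underside)
- rusty_sleeve: rusty brown steel sleeve, 40 mm across, 42 mm high; a bystander, to be left where it is (origin at the centre of its underside)
- collet: small grey collet, 29 mm across, 32 mm high; a bystander, to be left where it is (origin at the centre of its underside)
- spanner: small combination spanner, 152 mm long, 8 mm thick, near the table's front edge; a bystander, to be left where it is (origin at the centre of its underside)
There are look-alikes about, which are no part of the job. What is shaped like the part that bears spacer_b_mid but red or turquoise is not meant.

How it is judged:
By the outcome, as a careful person would: the job done as asked, in the order asked, and still so for the second after the job is handed in, while the arm keeps its last pose, push and grip.
It also fails if it takes over 61 s, if anything falls off the work surface, if the arm or the gripper's body presses on something with over 40 N, if the wrist force passes 120 N, or if a joint passes its speed limit or range.

## Working session

There is one attempt and no reset: what is moved stays moved. The work goes in short steps, Python scripts to look and compute and a tool call to move; the robot and the scene stay as the last step left them, time stands still between calls to the robot, and variables do not carry over. Pictures are saved under pics/ and viewed, and the job is handed in when it is done.

Besides the shell and the picture viewer there is one more tool, called in YAML: its name, and indented under it one key for each argument. arm_command: Moves the arm, as the interface text tells. Its arguments: {"type":"object","properties":{"rows":{"type":"array","items":{"type":"array","items":{"type":"number"}}},"grip_force":{"type":"number"}},"required":["rows"]}

```bash
ls; mkdir -p pics; python3 - <<'E'
from bench import env,cams,spotter
import cv2
s=env.read_state();print({k:(v.round(3) if hasattr(v,'round') else v) for k,v in s.items()})
for n in("scene","top"):
    p,d=cams.grab_frame(n);cv2.imwrite(f"pics/{n}0.png",p)
    import numpy as np;np.save(f"pics/{n}0d.npy",d)
    c=cams.get_calibration(n);print(n,c)
for l in("spacer_a_mid","block_mid","plunger_face","paddle_back","fixture","flange","rusty_sleeve","collet"):
    print(l,[(np.round(b["position"],3).tolist(),round(b["score"],2)) for b in spotter.boxes_of(l,"top")][:6])
print(env.pinch_z,env.read_state()["time"])
E
```

```text
pics
{'time': 0.0, 'q': array([-1.403,  0.327, -0.194,  1.052,  0.   ,  1.437]), 'dq': array([-0.001,  0.   ,  0.   ,  0.   , -0.002,  0.   ]), 'effort': array([-1.0000e-03, -4.4340e+01,  2.6244e+01,  1.5000e-02, -0.0000e+00,
        0.0000e+00]), 'position': array([ 0.163, -0.525,  0.231]), 'tcp_rot': array([ 0.805, -0.593, -0.001, -0.001]), 'ft_force': array([-0.273, -0.136, -0.441]), 'wrist_torque': array([-0.011, -0.028, -0.011]), 'grip_width': 0.08551283435758976}
scene {'fx': 447.78821364131454, 'fy': 447.78821364131454, 'cx': 256.5264276507192, 'cy': 191.848179034046, 'cam_to_world': array([[ 0.99831003, -0.03159678,  0.04877219,  0.50120053],
       [-0.05540876, -0.77056761,  0.63494521, -0.71176967],
       [ 0.01752005, -0.63657458, -0.77101611,  1.00395882],
       [ 0.        ,  0.        ,  0.        ,  1.        ]])}
top {'fx': 379.17460886922413, 'fy': 379.17460886922413, 'cx': 256.06956017211405, 'cy': 190.1972831117412, 'cam_to_world': array([[-0.00919131, -0.9954773 ,  0.09455407,  0.48630719],
       [-0.99993912,  0.00857269, -0.00694666,  0.04859893],
       [ 0.00610466, -0.09461216, -0.99549549,  1.01102919],
       [ 0.        ,  0.        ,  0.        ,  1.        ]])}
spacer_a_mid [([0.488, 0.24, 0.04], 0.71), ([0.659, 0.019, 0.058], 0.48)]
block_mid [([0.494, 0.119, 0.039], 0.61)]
plunger_face [([0.486, 0.239, 0.043], 0.63)]
paddle_back [([0.483, 0.238, 0.036], 0.83), ([0.639, 0.358, 0.012], 0.29)]
fixture [([0.492, 0.166, 0.009], 0.64)]
flange [([0.64, 0.359, 0.011], 0.74)]
rusty_sleeve [([0.616, 0.212, 0.04], 0.44)]
collet []
-0.0187 0.5
```

View pics/scene0.png

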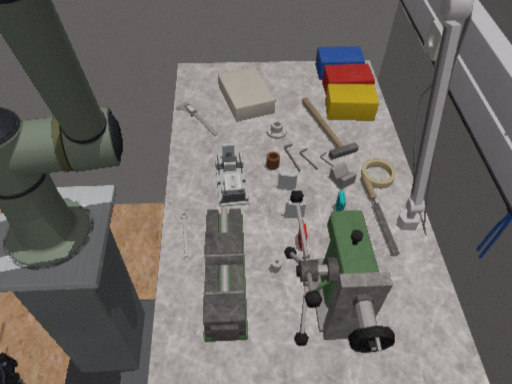

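View pics/top0.png

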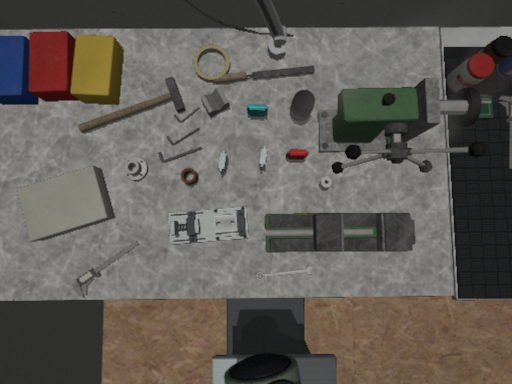

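```bash
python3 - <<'E'
import cv2,numpy as np
p=cv2.imread("pics/top0.png");s=cv2.imread("pics/scene0.png")
a=cv2.resize(p[90:250,160:310],(750,800)[:2],interpolation=cv2.INTER_CUBIC)[:600] if 0 else cv2.resize(p[130:250,160:310],(750,600),interpolation=cv2.INTER_CUBIC)
b=cv2.resize(s[120:260,190:365],(750,600),interpolation=cv2.INTER_CUBIC)
cv2.imwrite("pics/t0c.png",a);cv2.imwrite("pics/s0c.png",b)
E
```

```text
(no output)
```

View pics/t0c.png

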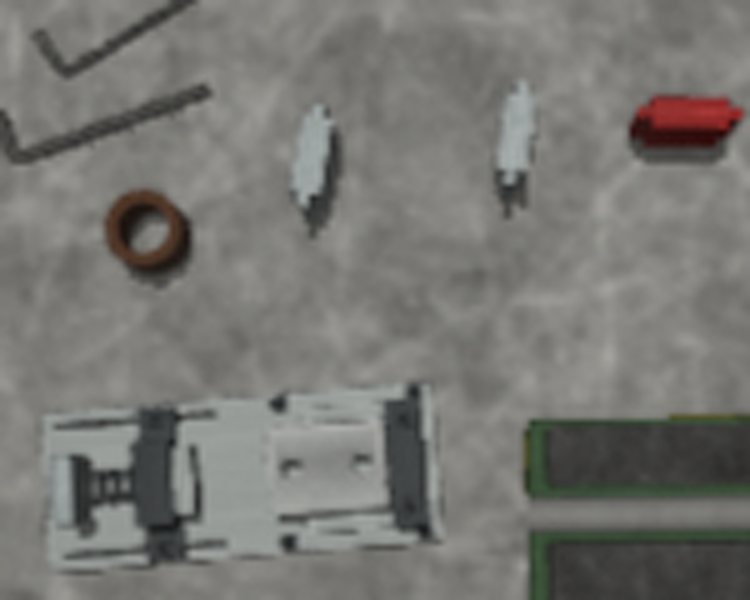

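View pics/s0c.png

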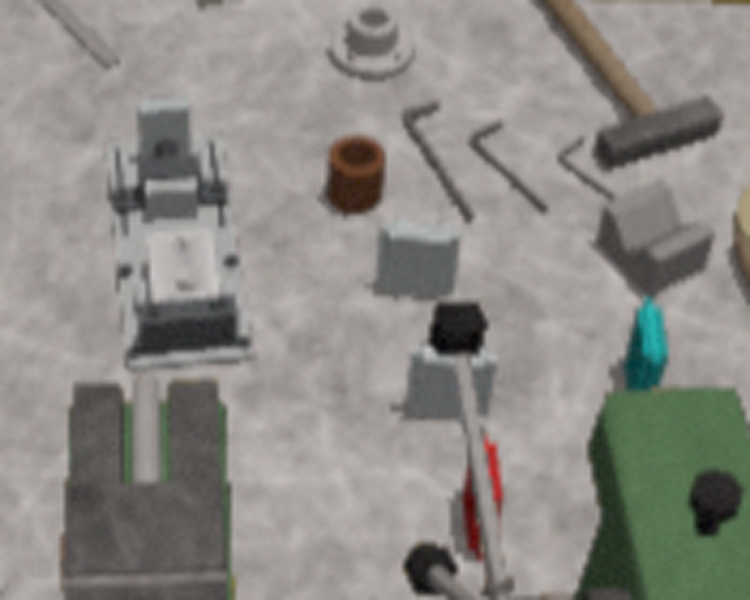

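```bash
cat > h.py <<'E'
import numpy as np,cv2
from scipy.spatial.transform import Rotation as R
def cloud(d,c):
    v,u=np.mgrid[:d.shape[0],:d.shape[1]]
    P=np.stack([(u-c['cx'])/c['fx']*d,(v-c['cy'])/c['fy']*d,d],-1)
    M=c['cam_to_world'];W=P@M[:3,:3].T+M[:3,3];W[d<=0]=np.nan
    return W
def rect(W,box,zlo,zhi):
    x0,x1,y0,y1=box
    m=(W[...,0]>x0)&(W[...,0]<x1)&(W[...,1]>y0)&(W[...,1]<y1)&(W[...,2]>zlo)&(W[...,2]<zhi)
    p=W[m]
    if len(p)<5:return None
    r=cv2.minAreaRect((p[:,:2]*1000).astype(np.float32))
    return len(p),np.round(p.mean(0),4),np.round(np.array(r[0]),1),np.round(r[1],1),round(r[2],1)
E
python3 - <<'E'
from h import *
from bench import cams
for n in("top","scene"):
    d=np.load(f"pics/{n}0d.npy");c=cams.get_calibration(n);W=cloud(d,c)
    if n=="top":
        for u,v in((222,162),(263,158),(208,226),(175,226),(187,226),(200,226),(243,224)):print(u,v,W[v,u].round(3))
    for nm,b in(("A",(.59,.70,.10,.17)),("B",(.59,.70,-.01,.06)),("fix",(.42,.55,.06,.29))):
        for zl,zh in((.052,.07),(.03,.07),(.004,.07)):print(n,nm,zl,rect(W,b,zl,zh))
    for u in():pass
    np.set_printoptions(linewidth=200)
    if n=="top":
        print((W[205:247:3,166:252:4,2]*1000).round().astype(int))
E
```

```text
222 162 [0.649 0.128 0.059]
263 158 [0.658 0.024 0.061]
208 226 [0.488 0.169 0.011]
175 226 [0.489 0.246 0.055]
187 226 [0.488 0.218 0.043]
200 226 [0.488 0.19  0.007]
243 224 [0.492 0.076 0.043]
top A 0.052 (121, array([0.6519, 0.1269, 0.0604]), array([651.9, 127.3]), array([16.1, 52.7]), 80.6)
top A 0.03 (139, array([0.651 , 0.1263, 0.0577]), array([651.7, 127.2]), array([16.1, 53. ]), 80.8)
top A 0.004 (213, array([0.6489, 0.1271, 0.0406]), array([645. , 132.9]), array([ 64.7, 106.4]), 84.1)
top B 0.052 (116, array([0.6623, 0.023 , 0.0605]), array([662.7,  23. ]), array([15.8, 53.5]), 81.4)
top B 0.03 (124, array([0.661 , 0.0232, 0.0592]), array([662.7,  23. ]), array([15.9, 53.5]), 81.2)
top B 0.004 (169, array([0.6564, 0.0243, 0.0452]), array([648.5,  25.1]), array([ 64.6, 100.3]), 89.2)
top fix 0.052 (77, array([0.4852, 0.2505, 0.0615]), array([484.1, 251.3]), array([35. , 12.3]), 4.2)
top fix 0.03 (911, array([0.4922, 0.1509, 0.043 ]), array([496.6, 164.2]), array([ 61.2, 186.7]), 0.6)
top fix 0.004 (2578, array([0.4896, 0.168 , 0.0219]), array([485.7, 174.9]), array([129. , 2
[... 1214 characters left out ...]
6484, 0.1261, 0.0348]), array([643.9, 134.1]), array([106. ,  66.1]), 0.5)
scene B 0.052 (66, array([0.6617, 0.0215, 0.0592]), array([663.4,  23. ]), array([15. , 51.6]), 84.1)
scene B 0.03 (144, array([0.6608, 0.0206, 0.0494]), array([663.3,  22.7]), array([15.6, 54. ]), 84.1)
scene B 0.004 (291, array([0.6532, 0.0204, 0.0306]), array([645.1,  23.4]), array([ 66.1, 108.6]), 87.9)
scene fix 0.052 (63, array([0.485 , 0.2506, 0.0604]), array([484.5, 252. ]), array([33.7, 16.4]), 2.5)
scene fix 0.03 (714, array([0.492 , 0.1517, 0.0431]), array([497.2, 165.1]), array([191.3,  61.9]), 89.7)
scene fix 0.004 (1738, array([0.49  , 0.1592, 0.0248]), array([485. , 175.1]), array([229.7, 129.2]), 89.9)
```

```bash
cat >> h.py <<'E'
def Tof(p,q):
    T=np.eye(4);T[:3,:3]=R.from_quat(q).as_matrix();T[:3,3]=p;return T
def down(yaw):  # tool z down, tool x at yaw in world xy
    c,s=np.cos(yaw),np.sin(yaw)
    return np.array([[c,s,0],[s,-c,0],[0,0,-1.]])
def move(s,p,yaw):
    """rotvec (tool), shift cm from current measured pose"""
    T=Tof(s['position'],s['tcp_rot']);Rr=T[:3,:3].T@down(yaw)
    return np.round(R.from_matrix(Rr).as_rotvec(),4),np.round(T[:3,:3].T@(np.array(p)-T[:3,3])*100,2)
E
python3 - <<'E'
from h import *
from bench import cams,env
s=env.read_state();c=cams.get_calibration("wrist");T=Tof(s['position'],s['tcp_rot'])
print((np.linalg.inv(T)@c['cam_to_world']).round(3),c['fx'])
print(move(s,(.45,.17,.30),0.03),move(s,(.40,-.1,.30),0.03))
E
```

```text
[[ 1.    -0.001  0.     0.   ]
 [ 0.001  0.96   0.281 -0.072]
 [-0.001 -0.281  0.96  -0.142]
 [ 0.     0.     0.     1.   ]] 326.4880662005462
(array([-1.000e-04,  0.000e+00, -1.299e+00]), array([-57.85, -48.02,  -6.87])) (array([-1.000e-04,  0.000e+00, -1.299e+00]), array([-33.56, -35.22,  -6.87]))
```

```bash
python3 - <<'E'
from h import *
from bench import cams,env
s=env.read_state()
print(move(s,(.34,-.14,.25),0.03),move(s,(.50,.24,.22),0.03))
E
```

```text
(array([-1.000e-04,  0.000e+00, -1.299e+00]), array([-31.53, -28.3 ,  -1.87])) (array([-1.000e-04,  0.000e+00, -1.299e+00]), array([-63.05, -54.87,   1.13]))
```

arm_command:
  rows:
    - [0,0,-0.18,-6,-5.2,-0.5,1]
    - [0,0,-0.36,-10.5,-9.1,-1,1]
    - [0,0,-0.54,-15,-13,-1.5,1]
    - [0,0,-0.72,-19.5,-17,-2,1]
    - [0,0,-0.9,-24,-21,-2,1]
    - [0,0,-1.08,-28.5,-24.8,-2,1]
    - [0,0,-1.2,-33,-28.7,-1.5,1]
    - [0,0,-1.3,-37.5,-32.6,-1,1]
    - [0,0,-1.3,-42,-36.5,-0.5,1]
    - [0,0,-1.3,-46.5,-40.4,0,1]

```text
time: 1.75
position: [0.4118, 0.0409, 0.2316]
tcp_rot: [1.0, 0.016, 0.001, 0.0]
ft_force: [0.7, -1.1, -0.4]
grip_width: 0.0854
```

arm_command:
  rows:
    - [0,0,0,2.6,-5.5,0.3,1]
    - [0,0,0,5.2,-11,0.6,1]
    - [0,0,0,7.5,-15.5,0.9,1]
    - [0,0,0,9,-18.5,1.1,1]
    - [0,0,0,9,-19,1.1,1]
    - [0,0,0,9,-19,1.1,1]

```text
time: 2.5
position: [0.4945, 0.2314, 0.2201]
tcp_rot: [1.0, 0.016, -0.0, 0.0]
ft_force: [-0.9, -0.9, -0.4]
grip_width: 0.0854
```

```bash
python3 - <<'E'
from h import *
from bench import cams,env
s=env.read_state();print(s['time'],s['position'].round(4),s['tcp_rot'].round(4),s['dq'].round(3))
c=cams.get_calibration("wrist");p,d=cams.grab_frame("wrist")
cv2.imwrite("pics/w1.png",cv2.resize(p,(768,576)));np.save("pics/w1d.npy",d);np.save("pics/w1c.npy",c,allow_pickle=True)
W=cloud(d,c);np.save("pics/w1W.npy",W)
for nm,b in(("A",(.59,.70,.08,.17)),("B",(.59,.70,-.01,.06))):print(nm,rect(W,b,.045,.075))
for zl,zh in((.054,.07),(.03,.05)):print(rect(W,(.42,.55,.06,.29),zl,zh))
print(rect(W,(.42,.55,.08,.18),.034,.048),rect(W,(.42,.55,.18,.235),.034,.048))
E
```

```text
2.5 [0.4945 0.2314 0.2201] [ 9.999e-01  1.580e-02 -4.000e-04  3.000e-04] [-0.022 -0.015 -0.013 -0.001  0.001 -0.002]
A (419, array([0.6631, 0.1297, 0.0571]), array([662.7, 130.7]), array([16.6, 35.8]), 46.8)
B None
(507, array([0.4853, 0.2527, 0.0611]), array([485.1, 252.1]), array([35.8, 12. ]), 4.1)
(4510, array([0.4933, 0.1446, 0.0402]), array([492.5, 165. ]), array([ 63.7, 187.2]), 3.3)
(2617, array([0.4961, 0.1144, 0.0405]), array([497. , 116.6]), array([63.9, 73.4]), 0.4) (1162, array([0.4885, 0.2075, 0.0407]), array([488. , 212.7]), array([44. , 44.8]), 4.6)
```

View pics/w1.png

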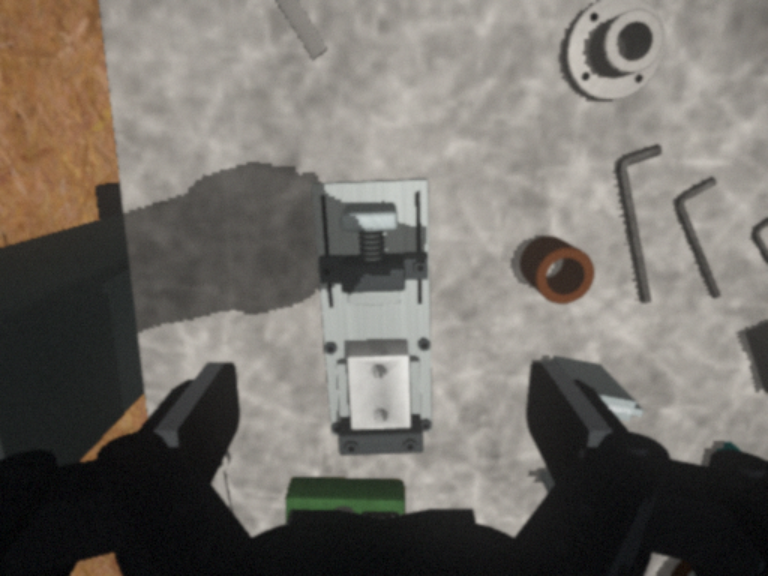

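```bash
python3 - <<'E'
from h import *
W=np.load("pics/w1W.npy").reshape(-1,3);W=W[np.isfinite(W[:,0])]
def sel(x0,x1,y0,y1,z0,z1):
    return W[(W[:,0]>x0)&(W[:,0]<x1)&(W[:,1]>y0)&(W[:,1]<y1)&(W[:,2]>z0)&(W[:,2]<z1)]
# edges of block (top z .04), bracket: slices along y
for y in np.arange(.074,.265,.008):
    p=sel(.42,.56,y,y+.006,.034,.07)
    if len(p)>3:print(round(y,3),len(p),"x %.4f..%.4f mid %.4f"%(p[:,0].min(),p[:,0].max(),(p[:,0].min()+p[:,0].max())/2),"z %.4f"%np.median(p[:,2]))
for th in (3,3.5,4,4.5):
  t=np.radians(th);e=np.array([-np.sin(t),np.cos(t)]);n=np.array([np.cos(t),np.sin(t)])
  o=np.array([.4855,.252])
  q=np.c_[(W[:,:2]-o)@n,(W[:,:2]-o)@e,W[:,2]]
  m=(abs(q[:,0])<.012)&(q[:,1]>-.19)&(q[:,1]<.02)
  z=q[m];h=[]
  hi=z[(z[:,2]>.034)]
  k=np.arange(-.19,.02,.002);H,_=np.histogram(hi[:,1],k)
  if th==4:print([(round(a*1000),int(b)) for a,b in zip(k,H)])
  # sharpness of block edges
  bl=q[(q[:,2]>.036)&(q[:,2]<.044)&(q[:,1]<-.10)&(q[:,1]>-.155)]
  print(th,np.percentile(bl[:,0],[0.5,99.5]),len(bl))
E
```

```text
0.074 225 x 0.4658..0.5293 mid 0.4975 z 0.0442
0.082 325 x 0.4652..0.5291 mid 0.4971 z 0.0441
0.09 230 x 0.4756..0.5281 mid 0.5018 z 0.0401
0.098 174 x 0.4743..0.5183 mid 0.4963 z 0.0399
0.106 169 x 0.4743..0.5179 mid 0.4961 z 0.0401
0.114 192 x 0.4730..0.5176 mid 0.4953 z 0.0400
0.122 197 x 0.4730..0.5173 mid 0.4951 z 0.0400
0.13 211 x 0.4729..0.5168 mid 0.4948 z 0.0399
0.138 158 x 0.4717..0.5165 mid 0.4941 z 0.0399
0.146 257 x 0.4715..0.5162 mid 0.4938 z 0.0396
0.186 52 x 0.4723..0.5068 mid 0.4895 z 0.0391
0.194 170 x 0.4692..0.5067 mid 0.4879 z 0.0390
0.202 238 x 0.4670..0.5104 mid 0.4887 z 0.0420
0.21 245 x 0.4659..0.5101 mid 0.4880 z 0.0419
0.218 167 x 0.4671..0.5089 mid 0.4880 z 0.0403
0.226 9 x 0.4849..0.4899 mid 0.4874 z 0.0345
0.234 10 x 0.4847..0.4888 mid 0.4868 z 0.0342
0.242 57 x 0.4684..0.5002 mid 0.4843 z 0.0609
0.25 247 x 0.4673..0.5029 mid 0.4851 z 0.0618
0.258 72 x 0.4841..0.5019 mid 0.4930 z 0.0509
3 [-0.01930389  0.178476  ] 1827
3.5 [-0.02033256  0.17733651] 1831
[(-190, 0), (-188, 0), (-186, 0), (-184, 0), (-182, 3), (-180, 19), (-178, 29), (-176, 36), (-174, 31)
[... 408 characters left out ...]
, (-104, 38), (-102, 78), (-100, 0), (-98, 0), (-96, 0), (-94, 0), (-92, 0), (-90, 0), (-88, 0), (-86, 0), (-84, 0), (-82, 0), (-80, 0), (-78, 0), (-76, 0), (-74, 0), (-72, 0), (-70, 0), (-68, 0), (-66, 0), (-64, 0), (-62, 33), (-60, 42), (-58, 43), (-56, 43), (-54, 31), (-52, 34), (-50, 35), (-48, 48), (-46, 44), (-44, 43), (-42, 44), (-40, 45), (-38, 46), (-36, 44), (-34, 78), (-32, 14), (-30, 4), (-28, 0), (-26, 5), (-24, 0), (-22, 4), (-20, 1), (-18, 4), (-16, 3), (-14, 23), (-12, 2399), (-10, 1200), (-8, 0), (-6, 120), (-4, 483), (-2, 366), (0, 57), (2, 62), (4, 115), (6, 36), (8, 0), (10, 0), (12, 0), (14, 0), (16, 0)]
4 [-0.02146943  0.17618854] 1832
4.5 [-0.02261901  0.17502719] 1833
```

```bash
python3 - <<'E'
from h import *
from bench import cams,env
s=env.read_state()
print(move(s,(.653,.128,.14),-.16),move(s,(.653,.128,.026),-.16))
p=cv2.imread("pics/top0.png");cv2.imwrite("pics/cropAB.png",cv2.resize(p[95:185,195:315],(800,600),interpolation=cv2.INTER_CUBIC))
W=np.load("pics/w1W.npy").reshape(-1,3);W=W[np.isfinite(W[:,0])]
t=.07;e=np.array([-np.sin(t),np.cos(t)]);n=np.array([np.cos(t),np.sin(t)])
q=np.c_[(W[:,:2]-[.4852,.2525])@n,(W[:,:2]-[.4852,.2525])@e,W[:,2]]
c=q[abs(q[:,0])<.016]
b=c[(c[:,2]>.014)&(c[:,2]<.034)&(c[:,1]<-.08)&(c[:,1]>-.115)];print("block end",len(b),np.median(b[:,1]),b[:,1].std())
st=c[(c[:,2]>.0415)&(c[:,1]<-.15)];print("stop top",np.percentile(st[:,1],[1,50,99]))
st=c[(c[:,2]<.039)&(c[:,2]>.02)&(c[:,1]<-.15)];print("between",len(st), st[:,1:][:10].round(4))
pl=c[(c[:,2]>.036)&(c[:,1]<-.054)&(c[:,1]>-.08)];print("face",np.percentile(pl[:,1],[0,1,3]))
pb=c[(c[:,2]>.02)&(c[:,2]<.056)&(c[:,1]>0)&(c[:,1]<.012)];print("paddle back",len(pb),np.median(pb[:,1]))
E
```

```text
(array([0.0006, 0.0005, 0.1906]), array([15.53, 10.76,  8.02])) (array([0.0006, 0.0005, 0.1906]), array([15.53, 10.76, 19.42]))
block end 205 -0.10124274694100847 0.00031290466353037135
stop top [-0.18056997 -0.17088357 -0.16225744]
between 545 [[-0.1553  0.0201]
 [-0.1546  0.0214]
 [-0.154   0.0242]
 [-0.1557  0.0216]
 [-0.1555  0.0219]
 [-0.1552  0.0225]
 [-0.1554  0.0223]
 [-0.1546  0.0237]
 [-0.1542  0.0244]
 [-0.1532  0.0277]]
face [-0.06243928 -0.06230883 -0.06192857]
paddle back 155 0.005455578613869593
```

View pics/cropAB.png

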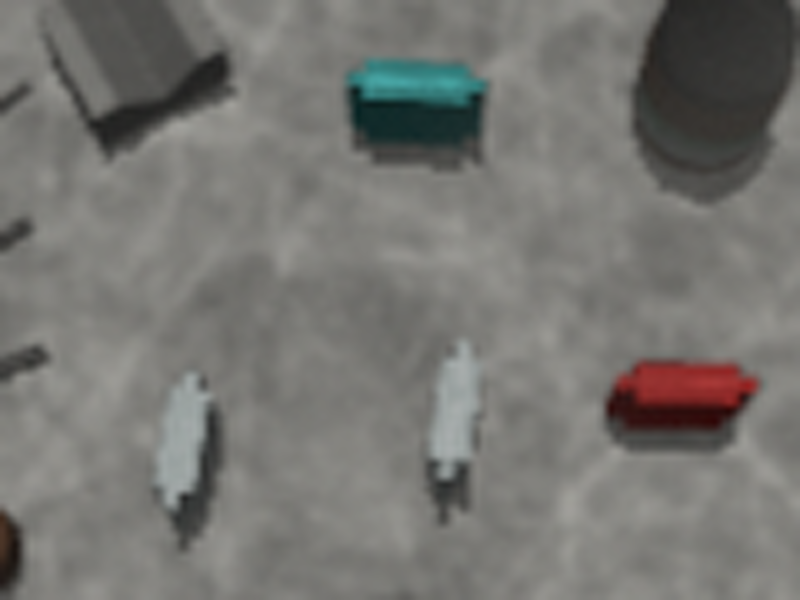

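arm_command:
  rows:
    - [0,0,0.1,4.5,3.1,2.5,1]
    - [0,0,0.19,9.5,6.6,5,1]
    - [0,0,0.19,13.5,9.3,7,1]
    - [0,0,0.19,15.5,10.7,9,1]
    - [0,0,0.19,15.5,10.7,11,1]
    - [0,0,0.19,15.5,10.7,11,1]

```text
time: 3.3
position: [0.6516, 0.1276, 0.1087]
tcp_rot: [0.997, -0.081, -0.002, 0.0]
ft_force: [-0.7, 0.1, 0.5]
grip_width: 0.0853
```

```bash
python3 - <<'E'
from h import *
from bench import cams,env
s=env.read_state();print(s['time'],s['position'].round(4),s['tcp_rot'].round(4))
c=cams.get_calibration("wrist");p,d=cams.grab_frame("wrist")
cv2.imwrite("pics/w2.png",p)
W=cloud(d,c)
print(rect(W,(.60,.70,.09,.16),.052,.075), rect(W,(.60,.70,-.01,.06),.05,.07))
print(move(s,(.653,.128,.026),-.16))
E
```

```text
3.3 [0.6516 0.1276 0.1087] [ 9.967e-01 -8.050e-02 -2.000e-03  4.000e-04]
(2029, array([0.6535, 0.1291, 0.0593]), array([653.3, 128. ]), array([16.7, 53.9]), 80.6) (1174, array([0.6658, 0.0289, 0.057 ]), array([665.2,  27.4]), array([13.2, 53.5]), 75.8)
(array([ 0.0011,  0.0039, -0.0013]), array([ 0.16, -0.07,  8.27]))
```

View pics/w2.png

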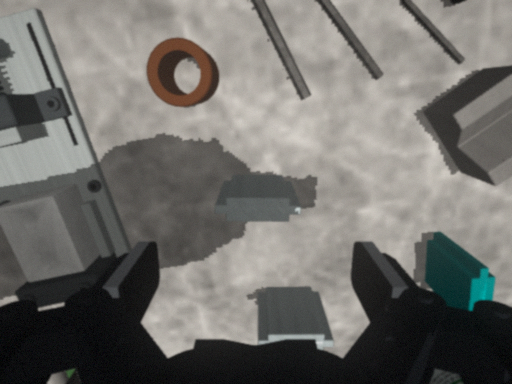

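arm_command:
  rows:
    - [0,0.004,0,0.2,-0.1,3,1]
    - [0,0.004,0,0.2,-0.1,6,1]
    - [0,0.004,0,0.2,-0.1,8,1]
    - [0,0.004,0,0.2,-0.1,8.3,1]
    - [0,0.004,0,0.2,-0.1,8.3,0.4]
    - [0,0.004,0,0.2,-0.1,8.3,0.3]
    - [0,0.004,0,0.2,-0.1,8.3,0.3]
    - [0,0.004,0,0.2,-0.1,8.3,0.3]
    - [0,0.004,0,0.2,-0.1,8.3,0.3]
  grip_force: 50

```text
time: 4.47
position: [0.6566, 0.1303, 0.0294]
tcp_rot: [0.997, -0.079, 0.003, -0.0]
ft_force: [-1.6, -0.1, 6.4]
grip_width: 0.0528
```

arm_command:
  rows:
    - [0,0,0,0,0,-2,0.3]
    - [0,0,0,0,0,-5,0.3]
    - [0,0,0,0,0,-8,0.3]
    - [0,0,0,0,0,-8,0.3]

```text
time: 4.97
position: [0.6576, 0.1304, 0.1107]
tcp_rot: [0.997, -0.079, 0.005, -0.0]
ft_force: [0.9, 0.1, -1.5]
grip_width: 0.0528
```

```bash
python3 - <<'E'
from h import *
from bench import cams,env
s=env.read_state();print(s['time'],s['position'].round(4),s['tcp_rot'].round(4),s['ft_force'].round(2),s['grip_width'])
c=cams.get_calibration("wrist");p,d=cams.grab_frame("wrist")
cv2.imwrite("pics/w3.png",p)
W=cloud(d,c)
T=Tof(s['position'],s['tcp_rot'])
P=(W-T[:3,3])@T[:3,:3]  # in tool frame
m=(abs(P[...,0])<.022)&(abs(P[...,1])<.015)&(P[...,2]<.05)&(P[...,2]>-.05)
q=P[m];print(len(q),np.percentile(q,[1,50,99],axis=0).round(4))
m=(abs(P[...,0])<.018)&(abs(P[...,1])<.03)&(P[...,2]<.02)&(P[...,2]>-.025)
q=P[m];A=np.c_[q[:,0],q[:,2],np.ones(len(q))];print("face fit y=ax+bz+c",np.linalg.lstsq(A,q[:,1],rcond=None)[0].round(4),len(q))
t=.07;e=np.array([-np.sin(t),np.cos(t)])
pos=np.array([.4852,.2525])+e*(-.101+.012);print("place",pos)
for z in(.14,.042):print(move(s,(*pos,z),t))
E
```

```text
4.975 [0.6576 0.1304 0.1107] [ 9.968e-01 -7.940e-02  5.100e-03 -3.000e-04] [ 0.92  0.05 -1.5 ] 0.05280767678528712
8600 [[-0.0214 -0.0059 -0.0315]
 [ 0.0002 -0.0049 -0.0255]
 [ 0.0209  0.01    0.0271]]
face fit y=ax+bz+c [ 0.0072  0.0017 -0.0052] 3303
place [0.49142491 0.16371796]
(array([-0.0003, -0.0103, -0.2289]), array([-16.9 ,  -0.66,  -3.1 ]))
(array([-0.0003, -0.0103, -0.2289]), array([-17.  ,  -0.65,   6.7 ]))
```

View pics/w3.png

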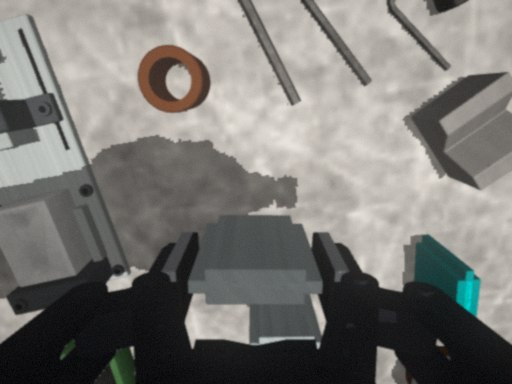

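arm_command:
  rows:
    - [0,-0.005,-0.1,-3.5,-0.2,-0.5,0.3]
    - [0,-0.01,-0.2,-8,-0.4,-0.5,0.3]
    - [0,-0.01,-0.23,-12.5,-0.6,-0.5,0.3]
    - [0,-0.01,-0.23,-16,-0.8,-0.5,0.3]
    - [0,-0.01,-0.23,-17,-0.9,-0.2,0.3]
    - [0,-0.01,-0.23,-17,-0.9,0,0.3]
    - [0,-0.01,-0.23,-17,-0.9,0,0.3]

```text
time: 5.9
position: [0.4901, 0.1658, 0.1063]
tcp_rot: [0.999, 0.035, -0.003, 0.0]
ft_force: [0.7, -0.5, -0.9]
grip_width: 0.0528
```

```bash
cat > look.py <<'E'
from h import *
from bench import cams,env
import sys
def look(n):
    s=env.read_state();print(s['time'],s['position'].round(4),s['tcp_rot'].round(4),s['ft_force'].round(2),round(s['grip_width'],4))
    c=cams.get_calibration("wrist");p,d=cams.grab_frame("wrist");cv2.imwrite(f"pics/{n}.png",p)
    W=cloud(d,c);np.save(f"pics/{n}W.npy",W);return s,W
def fx(W,t=.07,o=(.4852,.2525)):
    W=W.reshape(-1,3);W=W[np.isfinite(W[:,0])];e=np.array([-np.sin(t),np.cos(t)]);n=np.array([np.cos(t),np.sin(t)])
    return np.c_[(W[:,:2]-o)@n,(W[:,:2]-o)@e,W[:,2]]
E
python3 - <<'E'
from look import *
s,W=look("w4")
q=fx(W);tc=fx(s['position'][None]);print("tcp fx",tc.round(4))
c=q[abs(q[:,0])<.016]
pl=c[(c[:,2]>.036)&(c[:,2]<.05)&(c[:,1]<-.05)&(c[:,1]>-.075)];print("face",len(pl),np.percentile(pl[:,1],[0,1,5]))
pd=c[(c[:,2]>.058)&(c[:,2]<.066)&(c[:,1]>-.015)&(c[:,1]<.012)];print("paddle top",np.percentile(pd[:,1],[1,99]))
sp=q[(q[:,2]>.085)&(q[:,2]<.15)&(abs(q[:,0])<.02)&(abs(q[:,1]+.087)<.02)];print(len(sp),np.percentile(sp,[1,50,99],axis=0).round(4))
print(move(s,(.4913,.1657,.039),.07))
E
```

```text
5.9 [0.4901 0.1658 0.1063] [ 0.9994  0.0352 -0.0026  0.    ] [ 0.66 -0.54 -0.95] 0.0528
tcp fx [[-0.0012 -0.0868  0.1063]]
face 880 [-0.06234994 -0.06211362 -0.06185369]
paddle top [-0.00639314  0.00526085]
7805 [[-0.0196 -0.097   0.0868]
 [-0.0004 -0.0821  0.1335]
 [ 0.0189 -0.0812  0.1378]]
(array([-0.0001,  0.0052,  0.0004]), array([0.15, 0.02, 6.73]))
```

View pics/w4.png

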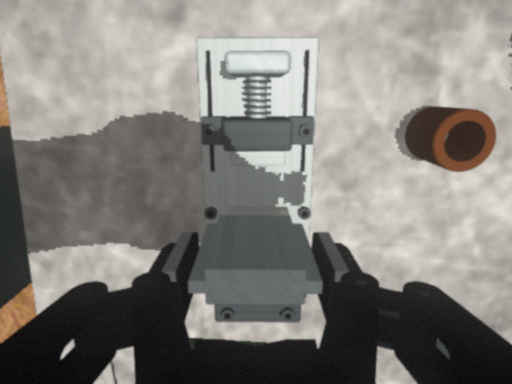

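arm_command:
  rows:
    - [0,0.005,0,0.1,0,2.5,0.3]
    - [0,0.005,0,0.1,0,5,0.3]
    - [0,0.005,0,0.1,0,6.4,0.3]
    - [0,0.005,0,0.1,0,6.7,0.3]
    - [0,0.005,0,0.1,0,6.85,0.3]
    - [0,0.005,0,0.1,0,6.95,0.3]
    - [0,0.005,0,0.1,0,7.0,0.3]

```text
time: 6.82
position: [0.49, 0.1662, 0.0374]
tcp_rot: [0.999, 0.036, 0.0, -0.0]
ft_force: [-1.7, -0.4, 5.0]
grip_width: 0.053
```

arm_command:
  rows:
    - [0,0,0,0,0,0,0.8]
    - [0,0,0,0,0,0,0.9]
    - [0,0,0,0,0,0,1]
    - [0,0,0,0,0,-2,1]
    - [0,0,0,0,0,-5,1]
    - [0,0,0,0,0,-9,1]
    - [0,0,0,0,-3,-10,1]
    - [0,0,0,0,-8,-10,1]
    - [0,0,0,0,-12,-10,0.5]
    - [0,0,0,0,-14,-10,0]

```text
time: 8.07
position: [0.4791, 0.3074, 0.1366]
tcp_rot: [0.999, 0.036, -0.0, -0.0]
ft_force: [-0.7, -0.5, -0.1]
grip_width: 0.0513
```

```bash
python3 - <<'E'
from look import *
s,W=look("w5")
q=fx(W);tc=fx(s['position'][None]);print("tcp fx",tc.round(4))
sp=q[(q[:,2]>.06)&(q[:,2]<.075)&(abs(q[:,0])<.035)&(q[:,1]<-.06)&(q[:,1]>-.12)];print(len(sp),np.percentile(sp,[1,50,99],axis=0).round(4))
print(rect(W,(.44,.54,.14,.20),.06,.075))
E
```

```text
8.075 [0.4791 0.3074 0.1366] [ 9.993e-01  3.640e-02 -4.000e-04 -1.000e-04] [-0.66 -0.52 -0.08] 0.0513
tcp fx [[-0.0022  0.0552  0.1366]]Traceback (most recent call last):
  File "<stdin>", line 4, in <module>
    return _quantile_unchecked(
        a, q, axis, out, overwrite_input, method, keepdims, weights)
    return _ureduce(a,
                    func=_quantile_ureduce_func,
    ...<5 lines>...
                    overwrite_input=overwrite_input,
                    method=method)
    r = func(a, **kwargs)
    result = _quantile(arr,
                       quantiles=q,
    ...<2 lines>...
                       out=out,
                       weights=wgt)
    slices_having_nans = np.isnan(arr[-1, ...])
                                  ~~~^^^^^^^^^
IndexError: index -1 is out of bounds for axis 0 with size 0
```

View pics/w5.png

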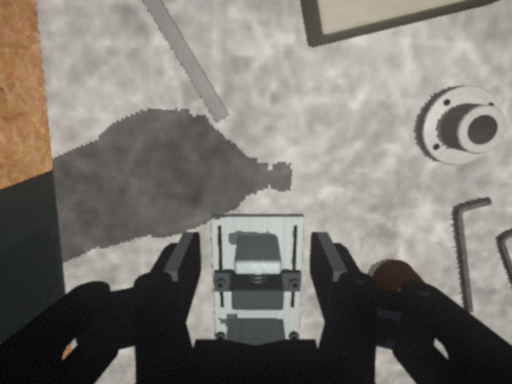

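Use the fixed cameras to check spacer 1.

```bash
python3 - <<'E'
from h import *
from bench import cams
for n in("scene","top"):
    p,d=cams.grab_frame(n);c=cams.get_calibration(n);W=cloud(d,c)
    print(n,rect(W,(.44,.54,.14,.20),.055,.08))
    if n=="scene":cv2.imwrite("pics/s6.png",cv2.resize(p[130:220,190:300],(733,600),interpolation=cv2.INTER_CUBIC))
E
```

```text
scene (126, array([0.4905, 0.1615, 0.0661]), array([490.4, 162.9]), array([20.5, 51.1]), 86.5)
top (130, array([0.4891, 0.1618, 0.068 ]), array([489.1, 162.3]), array([52.6, 16. ]), 3.7)
```

View pics/s6.png

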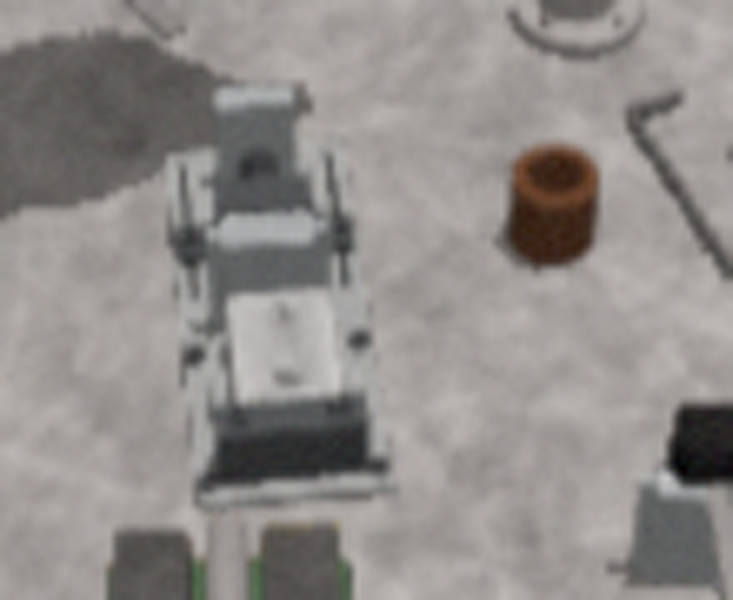

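arm_command:
  rows:
    - [0,0,0,0.2,0,3,0]
    - [0,0,0,0.2,0,6,0]
    - [0,0,0,0.2,0,9,0]
    - [0,0,0,0.2,0,10.4,0]
    - [0,0,0,0.2,1.5,10.4,0]
    - [0,0,0,0.2,2.5,10.4,0]
    - [0,0,0,0.2,3,10.4,0]
    - [0,0,0,0.2,3.2,10.4,0]

```text
time: 9.22
position: [0.4843, 0.2736, 0.0335]
tcp_rot: [0.999, 0.035, 0.0, -0.0]
ft_force: [0.5, 0.1, 0.1]
grip_width: 0.0001
```

```bash
cat > st.py <<'E'
from look import *
s=env.read_state();f=s['ft_force'];t=.07
print(s['time'],"fx",fx(s['position'][None])[0].round(4),"F",f.round(2),"along",round(float(-f[0]*np.sin(t)+f[1]*np.cos(t)),2),s['grip_width'])
E
python3 st.py
```

```text
9.225 fx [0.0006 0.0211 0.0335] F [0.5  0.08 0.12] along 0.05 7.6226844747004e-05
```

arm_command:
  rows:
    - [0,0,0,0,0.2,0,0]
    - [0,0,0,0,0.4,0,0]
    - [0,0,0,0,0.5,0,0]
    - [0,0,0,0,0.6,0,0]
    - [0,0,0,0,0.7,0,0]
    - [0,0,0,0,0.8,0,0]
    - [0,0,0,0,0.8,0,0]

```text
time: 10.1
position: [0.4842, 0.2659, 0.0326]
tcp_rot: [0.999, 0.035, -0.001, -0.0]
ft_force: [-0.0, 1.8, 2.0]
grip_width: 0.0001
```

```bash
python3 st.py
```

```text
10.1 fx [-0.0001  0.0134  0.0326] F [-0.    1.77  1.97] along 1.77 9.557539566488434e-05
```

arm_command:
  rows:
    - [0,0,0,0,0.2,0,0]
    - [0,0,0,0,0.4,0,0]
    - [0,0,0,0,0.6,0,0]
    - [0,0,0,0,0.8,0,0]
    - [0,0,0,0,1.0,0,0]
    - [0,0,0,0,1.2,0,0]
    - [0,0,0,0,1.4,0,0]
    - [0,0,0,0,1.6,0,0]

```text
time: 11.1
position: [0.4854, 0.25, 0.0327]
tcp_rot: [0.999, 0.036, -0.0, -0.0]
ft_force: [-0.6, 2.3, 1.2]
grip_width: 0.0004
```

```bash
python3 st.py
```

```text
11.1 fx [-0.     -0.0025  0.0327] F [-0.64  2.33  1.21] along 2.37 0.0003568731511950592
```

arm_command:
  rows:
    - [0,0,0,0,0.1,0,0]
    - [0,0,0,0,0.2,0,0]
    - [0,0,0,0,0.3,0,0]

```text
time: 11.48
position: [0.4856, 0.2471, 0.0326]
tcp_rot: [0.999, 0.036, -0.0, -0.0]
ft_force: [-0.8, 3.1, 1.4]
grip_width: -0.0
```

```bash
python3 st.py
```

```text
11.475 fx [-0.     -0.0055  0.0326] F [-0.82  3.06  1.38] along 3.11 -3.0271902896936777e-05
```

arm_command:
  rows:
    - [0,0,0,0,0.1,0,0]
    - [0,0,0,0,0.1,0,0]

```text
time: 11.72
position: [0.4856, 0.2463, 0.0327]
tcp_rot: [0.999, 0.036, -0.0, -0.0]
ft_force: [0.4, 5.2, 2.3]
grip_width: -0.0002
```

arm_command:
  rows:
    - [0,0,0,0,0.1,0,0]
    - [0,0,0,0,0.1,0,0]

```text
time: 11.98
position: [0.4857, 0.2455, 0.0327]
tcp_rot: [0.999, 0.036, -0.0, -0.001]
ft_force: [-0.9, 5.5, 1.7]
grip_width: -0.0
```

arm_command:
  rows:
    - [0,0,0,0,0.1,0,0]
    - [0,0,0,0,0.1,0,0]

```text
time: 12.22
position: [0.4857, 0.2455, 0.0327]
tcp_rot: [0.999, 0.036, -0.001, -0.002]
ft_force: [-1.5, 8.8, -0.3]
grip_width: -0.0001
```

```bash
python3 - <<'E'
from look import *
s,W=look("w7");q=fx(W)
for n in("scene","top"):
    p,d=cams.grab_frame(n);c=cams.get_calibration(n);V=cloud(d,c);np.save(f"pics/{n}7W.npy",V)
    cv2.imwrite(f"pics/{n}7.png",cv2.resize(p[130:220,190:300] if n=="scene" else p[195:255,155:265],(733,600) if n=="scene" else (770,420),interpolation=cv2.INTER_CUBIC))
    print(n,rect(V,(.44,.54,.13,.18),.055,.08))
E
```

```text
12.225 [0.4857 0.2455 0.0327] [ 9.994e-01  3.590e-02 -6.000e-04 -1.700e-03] [-1.51  8.76 -0.29] -0.0001
scene (130, array([0.4897, 0.1567, 0.0658]), array([490. , 159.5]), array([53.1, 21.4]), 11.9)
top (128, array([0.4893, 0.157 , 0.0679]), array([489.2, 157.4]), array([52.2, 15.9]), 3.8)
```

View pics/w7.png

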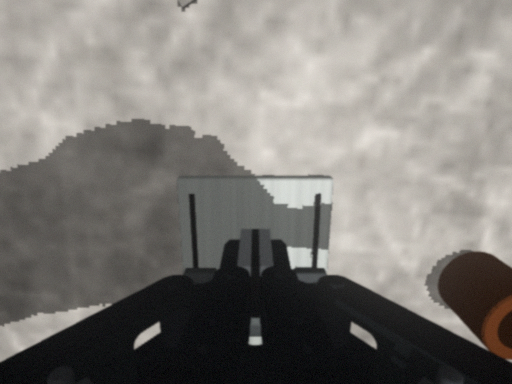

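View pics/top7.png

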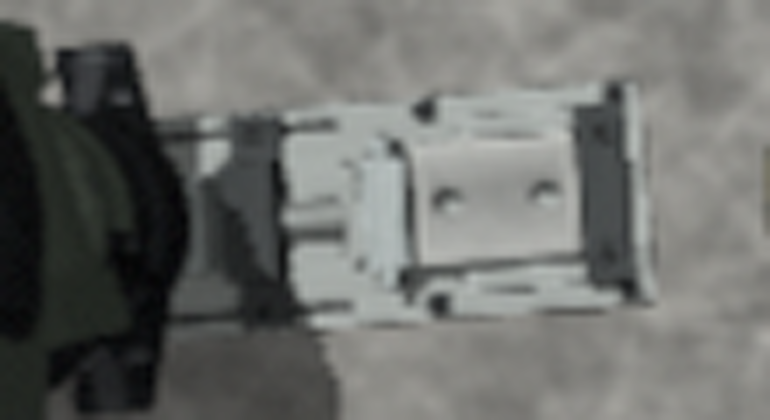

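View pics/scene7.png

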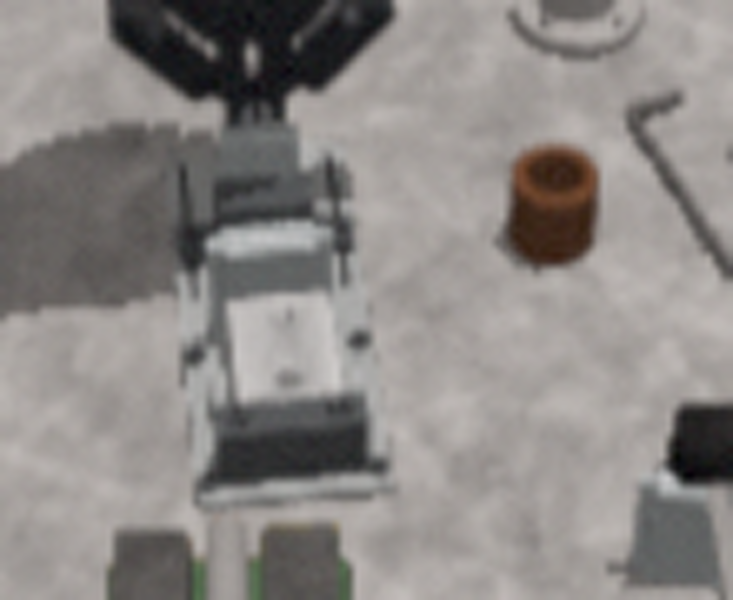

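arm_command:
  rows:
    - [0,0,0,0,-1.5,0,0]
    - [0,0,0,0,-3,0,0]
    - [0,0,0,0,-4.5,0,0]
    - [0,0,0,0,-5,-4,0]
    - [0,0,0,0,-4,-9,0]
    - [0,0,-0.18,2,-1,-11,0]
    - [0,0,-0.36,4,3,-11,0]
    - [0,0,-0.54,6,7,-11,0]
    - [0,0,-0.72,7.5,10.5,-11,0]
    - [0,0,-0.9,8.5,13,-10,0]

```text
time: 13.62
position: [0.5814, 0.1193, 0.133]
tcp_rot: [0.883, 0.469, 0.0, 0.0]
ft_force: [0.4, 1.2, -0.0]
grip_width: 0.0
```

```bash
python3 - <<'E'
from look import *
s=env.read_state();print(s['position'],move(s,(.568,.115,.11),1.64))
E
```

```text
[0.58137901 0.11934935 0.13301382] (array([ 9.000e-04,  3.000e-04, -6.638e-01]), array([-1.11, -0.87,  2.3 ]))
```

arm_command:
  rows:
    - [0,0,-0.18,-0.6,-0.5,1,0]
    - [0,0,-0.36,-1.1,-0.9,2,0]
    - [0,0,-0.54,-1.1,-0.9,2.3,0]
    - [0,0,-0.66,-1.1,-0.9,2.3,0]
    - [0,0,-0.66,-1.1,-0.9,2.3,0]

```text
time: 14.25
position: [0.5662, 0.1168, 0.1093]
tcp_rot: [0.686, 0.728, -0.001, -0.0]
ft_force: [0.4, -0.6, -0.2]
grip_width: -0.0004
```

```bash
python3 - <<'E'
from look import *
s,W=look("w8")
p=cv2.imread("pics/w8.png");
E
```

```text
14.25 [0.5662 0.1168 0.1093] [ 6.859e-01  7.277e-01 -6.000e-04 -4.000e-04] [ 0.41 -0.61 -0.18] -0.0004
```

View pics/w8.png

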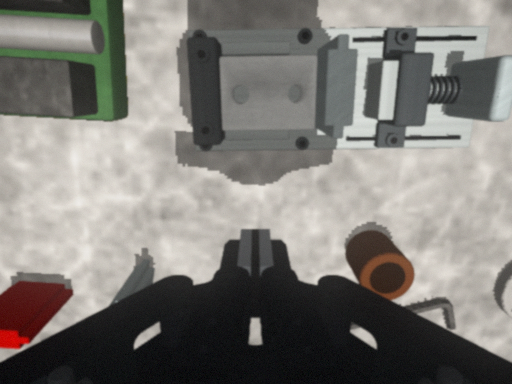

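```bash
python3 - <<'E'
from look import *
W=np.load("pics/w8W.npy");q=fx(W);
p=cv2.imread("pics/w8.png")
g=p.mean(2)
print(g[60:75,200:232].mean(0).round(0)); print((W[88,200:232,2]*1000).round(0)); print((W[88,305:400,2]*1000).round(0))
c=q[abs(q[:,0])<.016]
def edge(zlo,zhi,lo,hi):
    k=c[(c[:,2]>zlo)&(c[:,2]<zhi)&(c[:,1]>lo)&(c[:,1]<hi)];return len(k),np.percentile(k[:,1],[0,1,2,98,99,100]).round(4)
print("stop",edge(.0425,.048,-.2,-.15));print("block",edge(.037,.0415,-.175,-.09));print("spacer top",edge(.062,.075,-.12,-.07));print("plunger",edge(.036,.0405,-.075,-.05));print("paddle",edge(.056,.068,-.02,.02))
cv2.imwrite("pics/w8c.png",cv2.resize(p[20:160,175:400],(800,498),interpolation=cv2.INTER_CUBIC))
# depth edges per row in pixel coords along row direction
E
```

```text
[ 55.  55.  54.  54.  55.  55.  54.  54.  55.  55.  55.  55.  55.  54.
  54.  51.  48.  45.  51.  81. 114. 130. 133. 131. 130. 129. 127. 127.
 127. 126. 127. 128.]
[44. 44. 44. 44. 44. 44. 45. 44. 43. 45. 44. 44. 44. 44. 43. 42. 45. 44.
 44. 37. 40. 40. 40. 40. 40. 40. 40. 39. 40. 41. 40. 41.]
[40. 39. 39. 40. 39. 39. 41. 42. 39. 39. 40. 41. 43. 46. 51. 53. 56. 59.
 61. 65. 67. 69. 67. 68. 68. 69. 68. 67. 70. 69. 68. 68. 67. 70. 69. 68.
 68. 68. 68. 67. 68. 67. 68. 67. 68. 67. 68. 67. 68. 68.  8.  9.  7.  8.
  7.  9.  8.  8.  7.  7.  7. 11. 15. 17. 18. 20. 23. 25. 25. 27. 31. 32.
 34. 35. 37. 38. 40. 39. 38. 39. 39. 39. 39. 38. 39. 38. 39. 39. 39. 39.
 nan 39. 40. 41. 41.]
stop (1516, array([-0.1809, -0.1805, -0.1802, -0.1635, -0.1633, -0.163 ]))
block (4607, array([-0.1634, -0.1625, -0.1619, -0.1033, -0.1027, -0.1023]))
spacer top (1931, array([-0.103 , -0.1027, -0.1027, -0.0871, -0.0869, -0.0864]))
plunger (1030, array([-0.0632, -0.0629, -0.0628, -0.0519, -0.0516, -0.0501]))
paddle (1322, array([-0.0076, -0.0072, -0.007 ,  0.0034,  0.0039,  0.0052]))
```

View pics/w8c.png

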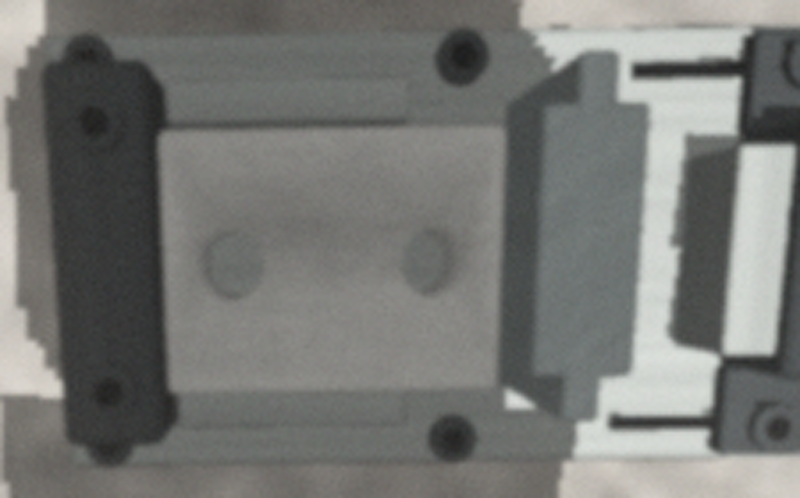

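```bash
python3 - <<'E'
from look import *
p=cv2.imread("pics/w8.png").astype(float).mean(2);W=np.load("pics/w8W.npy")
# find edge col per row (crossing 90)
rows=np.arange(58,124);ec=[]
for r in rows:
    l=p[r,205:235];k=np.argmax(l>90);ec.append(205+k-1+(90-l[k-1])/(l[k]-l[k-1]))
ec=np.array(ec);f=np.polyfit(rows,ec,1);print(f,np.std(ec-np.polyval(f,rows)))
off=np.arange(-8,6,.5);acc={o:[] for o in off};accz={o:[] for o in off}
for r in rows:
    e=np.polyval(f,r)
    for c in range(200,235):
        o=round((c-e)*2)/2
        if o in acc:acc[o].append(p[r,c]);accz[o].append(W[r,c,2]*1000)
for o in off:print(o,round(np.mean(acc[o]),1),"z",round(np.nanmean(accz[o]),1),np.nanpercentile(accz[o],[5,50,95]).round(1),len(acc[o]))
# same at block/spacer edge
q=fx(W.reshape(-1,3));Q=np.full(W.shape,np.nan);Q.reshape(-1,3)[np.isfinite(W.reshape(-1,3)[:,0])]=q
for r in range(60,122,6):
    e=int(round(np.polyval(f,r)));
    z=W[r,:,2];
    # subpixel pixel pos of spacer top rear edge (z drop) 
    print(r,"stop/block",round(np.polyval(f,r),1),"z near",(z[e-4:e+4]*1000).round(0), "edge fx %.4f"%Q[r,e+2,1])
E
```

```text
[4.14236808e-02 2.16463891e+02] 0.08239133105591266
-8.0 55.2 z 44.1 [43.4 44.  44.9] 34
-7.5 54.6 z 44.0 [43.  44.1 45.4] 32
-7.0 54.1 z 43.8 [42.7 43.9 44.7] 34
-6.5 54.1 z 43.9 [43.1 43.9 44.9] 32
-6.0 54.1 z 43.9 [42.9 44.  45.1] 34
-5.5 53.5 z 43.8 [42.6 43.8 45.2] 32
-5.0 52.7 z 43.8 [42.7 43.8 44.9] 34
-4.5 52.4 z 43.6 [42.5 43.6 44.7] 32
-4.0 51.7 z 43.6 [42.5 43.6 44.6] 34
-3.5 50.0 z 43.6 [42.6 43.6 44.6] 32
-3.0 48.3 z 43.2 [41.9 43.3 44.6] 34
-2.5 46.7 z 43.0 [42.  43.  43.9] 32
-2.0 45.6 z 41.9 [40.6 42.2 43.2] 34
-1.5 48.8 z 40.1 [38.2 40.2 41.8] 32
-1.0 56.7 z 36.8 [35.  36.7 38.5] 34
-0.5 71.8 z 37.1 [33.9 38.  39.2] 32
0.0 90.5 z 39.1 [37.8 39.2 40.1] 34
0.5 107.5 z 39.6 [38.8 39.6 40.5] 32
1.0 120.2 z 39.6 [38.2 39.6 40.9] 34
1.5 128.6 z 39.8 [38.7 40.  40.6] 32
2.0 131.3 z 39.7 [38.7 39.6 40.7] 34
2.5 132.6 z 39.8 [38.7 39.7 41.1] 32
3.0 132.5 z 40.0 [39.  40.1 41. ] 34
3.5 131.6 z 39.9 [39.  39.9 40.7] 32
4.0 131.6 z 39.9 [39.1 40.  40.8] 34
4.5 129.5 z 39.9 [38.8 40.  41. ] 32
5.0 129.9 z 39.8 [39.  39.8 40.7] 34
5.5 128.5 z 39.7 [38.7 39.6 40.8] 32
60 stop/block 218.9 z near [45. 44. 43. 38. 40. 40. 40. 41.] edge fx -0.1609
66 stop/block 219.2 z near [44. 45. 43. 39. 38. 39. 39. 40.] edge fx -0.1612
72 stop/block 219.4 z near [44. 44. 43. 39. 38. 39. 39. 39.] edge fx -0.1613
78 stop/block 219.7 z near [44. 44. 42. 37. 39. 40. 40. 39.] edge fx -0.1607
84 stop/block 219.9 z near [42. 43. 43. 36. 40. 41. 40. 41.] edge fx -0.1608
90 stop/block 220.2 z near [44. 44. 44. 38. 38. 40. 39. 39.] edge fx -0.1611
96 stop/block 220.4 z near [44. 44. 42. 40. 39. 40. 40. 40.] edge fx -0.1612
102 stop/block 220.7 z near [43. 43. 42. 34. 40. 40. 41. 39.] edge fx -0.1606
108 stop/block 220.9 z near [43. 44. 41. 37. 40. 40. 40. 40.] edge fx -0.1609
114 stop/block 221.2 z near [44. 44. 42. 38. 38. 38. 40. 40.] edge fx -0.1609
120 stop/block 221.4 z near [44. 44. 44. 38. 38. 40. 40. 41.] edge fx -0.1611
```

```bash
python3 - <<'E'
from look import *
s=env.read_state();print(s['position'],move(s,(.664,.026,.11),-.14))
E
```

```text
[0.56621784 0.11677594 0.10940906] (array([-7.0000e-04,  1.2000e-03,  1.7694e+00]), array([-9.64,  9.23, -0.07]))
```

arm_command:
  rows:
    - [0,0,0.18,-1,1,-2,0.3]
    - [0,0,0.36,-2,2,-3,0.6]
    - [0,0,0.54,-3.5,3.5,-3,1]
    - [0,0,0.72,-5,5,-3,1]
    - [0,0,0.9,-6.5,6.5,-3,1]
    - [0,0,1.08,-8,8,-3,1]
    - [0,0,1.26,-9.6,9.2,-3,1]
    - [0,0,1.44,-9.6,9.2,-2,1]
    - [0,0,1.62,-9.6,9.2,-1,1]
    - [0,0,1.77,-9.6,9.2,0,1]

```text
time: 15.55
position: [0.6639, 0.0262, 0.1089]
tcp_rot: [0.997, -0.073, -0.001, 0.0]
ft_force: [-0.3, -0.4, 0.4]
grip_width: 0.0853
```

arm_command:
  rows:
    - [0,0,0,0,0,0,1]

```text
time: 15.68
position: [0.6631, 0.0263, 0.1084]
tcp_rot: [0.998, -0.069, -0.002, 0.0]
ft_force: [0.5, -0.6, 0.8]
grip_width: 0.0853
```

```bash
python3 - <<'E'
from look import *
s,W=look("w9")
r=rect(W,(.60,.72,-.01,.06),.052,.075);print(r)
print(move(s,(.664,.024,.028),-.14))
E
```

```text
15.675 [0.6631 0.0263 0.1084] [ 0.9976 -0.0692 -0.0015  0.    ] [ 0.47 -0.63  0.82] 0.0853
(2006, array([0.6644, 0.0248, 0.0592]), array([664.2,  23.6]), array([16.8, 53.6]), 80.8)
(array([0.0003, 0.003 , 0.0016]), array([0.14, 0.21, 8.04]))
```

View pics/w9.png

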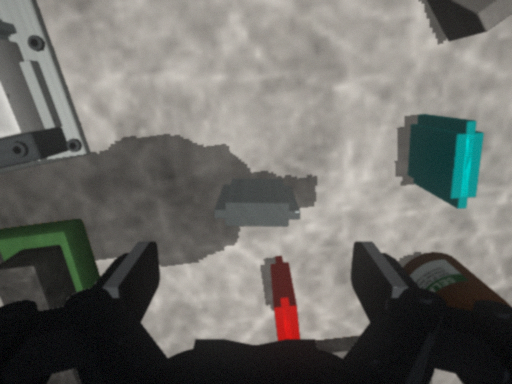

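arm_command:
  rows:
    - [0,0.003,0.02,0.1,0.2,3,1]
    - [0,0.003,0.02,0.1,0.2,6,1]
    - [0,0.003,0.02,0.1,0.2,7.8,1]
    - [0,0.003,0.02,0.1,0.2,8.1,1]
    - [0,0.003,0.02,0.1,0.2,8.1,0.4]
    - [0,0.003,0.02,0.1,0.2,8.1,0.3]
    - [0,0.003,0.02,0.1,0.2,8.1,0.3]
    - [0,0.003,0.02,0.1,0.2,8.1,0.3]
    - [0,0.003,0.02,0.1,0.2,8.1,0.3]
  grip_force: 50

```text
time: 16.85
position: [0.6657, 0.0239, 0.0301]
tcp_rot: [0.997, -0.079, 0.002, 0.0]
ft_force: [-0.6, 0.7, 6.7]
grip_width: 0.0528
```

arm_command:
  rows:
    - [0,0,0,0,0,-2,0.3]
    - [0,0,0,0,0,-5,0.3]
    - [0,0,0,0,0,-9,0.3]
    - [0,0,0,0,0,-9,0.3]

```text
time: 17.35
position: [0.667, 0.0238, 0.1223]
tcp_rot: [0.997, -0.079, 0.005, 0.0]
ft_force: [0.6, -0.2, -0.5]
grip_width: 0.0527
```

```bash
python3 - <<'E'
from look import *
s,W=look("w10")
T=Tof(s['position'],s['tcp_rot']);P=(W-T[:3,3])@T[:3,:3]
m=(abs(P[...,0])<.022)&(abs(P[...,1])<.02)&(P[...,2]<.05)&(P[...,2]>-.05)
q=P[m];print(len(q),np.percentile(q,[1,50,99],axis=0).round(4))
m=(abs(P[...,0])<.018)&(abs(P[...,1])<.03)&(P[...,2]<.02)&(P[...,2]>-.025)
q=P[m];A=np.c_[q[:,0],q[:,2],np.ones(len(q))];print("fit",np.linalg.lstsq(A,q[:,1],rcond=None)[0].round(4))
t=.07;e=np.array([-np.sin(t),np.cos(t)]);n=np.array([np.cos(t),np.sin(t)])
pos=np.array([.4852,.2525])+e*(-.072)+n*.001;print(pos)
print(move(s,(*pos,.115),t))
E
```

```text
17.35 [0.667  0.0238 0.1223] [ 0.9968 -0.0794  0.0045  0.    ] [ 0.64 -0.2  -0.52] 0.0527
8415 [[-0.0214 -0.0081 -0.0309]
 [ 0.0002 -0.0071 -0.0255]
 [ 0.0212  0.0078  0.0273]]
fit [-0.005   0.0011 -0.0075]
[0.49123344 0.18074627]
(array([ 0.0004, -0.009 , -0.2289]), array([-19.84, -12.72,   0.56]))
```

View pics/w10.png

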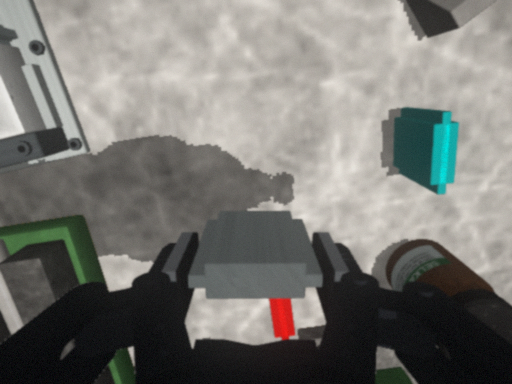

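arm_command:
  rows:
    - [0,0,0,-3,-2,0,0.3]
    - [0,0,-0.08,-7,-4.5,0,0.3]
    - [0,-0.005,-0.16,-11.5,-7.3,0,0.3]
    - [0,-0.009,-0.23,-15.5,-9.8,0,0.3]
    - [0,-0.009,-0.23,-18.5,-11.7,0,0.3]
    - [0,-0.009,-0.23,-19.8,-12.5,0.3,0.3]
    - [0,-0.009,-0.23,-19.8,-12.5,0.5,0.3]
    - [0,-0.009,-0.23,-19.8,-12.5,0.5,0.3]

```text
time: 18.4
position: [0.4894, 0.1781, 0.1126]
tcp_rot: [0.999, 0.035, -0.003, 0.0]
ft_force: [0.2, -0.6, -1.4]
grip_width: 0.0525
```

```bash
python3 - <<'E'
from look import *
s,W=look("w11")
q=fx(W);print("tcp fx",fx(s['position'][None]).round(4))
c=q[abs(q[:,0])<.016]
pl=c[(c[:,2]>.036)&(c[:,2]<.05)&(c[:,1]<-.05)&(c[:,1]>-.075)];print("face",len(pl),np.percentile(pl[:,1],[0,1,5]))
sp=q[(q[:,2]>.10)&(q[:,2]<.16)&(abs(q[:,0])<.02)&(abs(q[:,1]+.0745)<.02)];print(len(sp),np.percentile(sp,[1,50,99],axis=0).round(4))
t=.07;e=np.array([-np.sin(t),np.cos(t)]);n=np.array([np.cos(t),np.sin(t)])
pos=np.array([.4852,.2525])+e*(-.0745)+n*.0
print(move(s,(*pos,.045),t))
E
```

```text
18.4 [0.4894 0.1781 0.1126] [ 9.994e-01  3.500e-02 -3.400e-03  1.000e-04] [ 0.17 -0.6  -1.41] 0.0525
tcp fx [[-0.001  -0.0746  0.1126]]
face 751 [-0.06190747 -0.06173786 -0.06142768]
7209 [[-0.0195 -0.0824  0.1012]
 [-0.0002 -0.0677  0.1411]
 [ 0.0191 -0.0666  0.1435]]
(array([-0.0001,  0.0069, -0.    ]), array([ 0.14, -0.01,  6.75]))
```

View pics/w11.png

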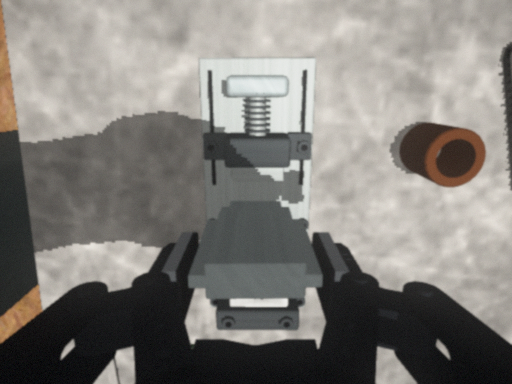

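arm_command:
  rows:
    - [0,0.006,0,0.1,0,2,0.3]
    - [0,0.006,0,0.1,0,4,0.3]
    - [0,0.006,0,0.1,0,5.5,0.3]
    - [0,0.006,0,0.1,0,6.5,0.3]
    - [0,0.006,0,0.1,0,7.1,0.3]
    - [0,0.006,0,0.1,0,7.4,0.3]
    - [0,0.006,0,0.1,0,7.5,0.3]
    - [0,0.006,0,0.1,0,7.55,0.3]

```text
time: 19.45
position: [0.4893, 0.1789, 0.0381]
tcp_rot: [0.999, 0.036, -0.0, -0.0]
ft_force: [-2.5, -0.4, 5.1]
grip_width: 0.0526
```

arm_command:
  rows:
    - [0,0,0,0,0,0,0.8]
    - [0,0,0,0,0,0,0.9]
    - [0,0,0,0,0,0,1]
    - [0,0,0,0,0,-2,1]
    - [0,0,0,0,0,-5,1]
    - [0,0,0,0,0,-9,1]
    - [0,0,0,0,-3,-10,1]
    - [0,0,0,0.1,-8,-10,0.5]
    - [0,0,0,0.2,-12,-10,0]
    - [0,0,0,0.2,-12.7,-10,0]

```text
time: 20.7
position: [0.4819, 0.3077, 0.1376]
tcp_rot: [0.999, 0.037, -0.0, -0.001]
ft_force: [-1.0, -0.3, 0.4]
grip_width: 0.0323
```

```bash
python3 - <<'E'
from look import *
for n in("scene","top"):
    p,d=cams.grab_frame(n);c=cams.get_calibration(n);V=cloud(d,c)
    cv2.imwrite(f"pics/{n}12.png",cv2.resize(p[130:220,190:300] if n=="scene" else p[195:255,155:265],(733,600) if n=="scene" else (770,420),interpolation=cv2.INTER_CUBIC))
    print(n,rect(V,(.44,.54,.13,.20),.055,.08))
E
python3 st.py
```

```text
scene (222, array([0.4894, 0.1659, 0.067 ]), array([489.2, 168.3]), array([52.6, 42.1]), 5.7)
top (266, array([0.4892, 0.1671, 0.0677]), array([489.4, 167.6]), array([54.1, 36.2]), 4.4)
20.8 fx [0.0003 0.0536 0.1373] F [-0.82  0.3  -0.61] along 0.36 0.016344511041475877
```

View pics/top12.png

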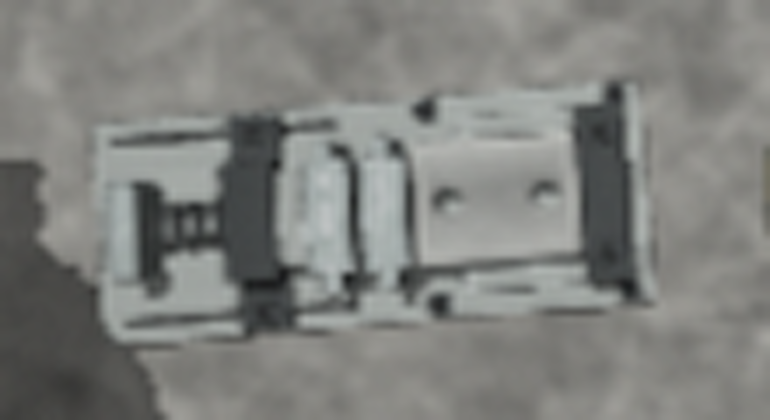

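View pics/scene12.png

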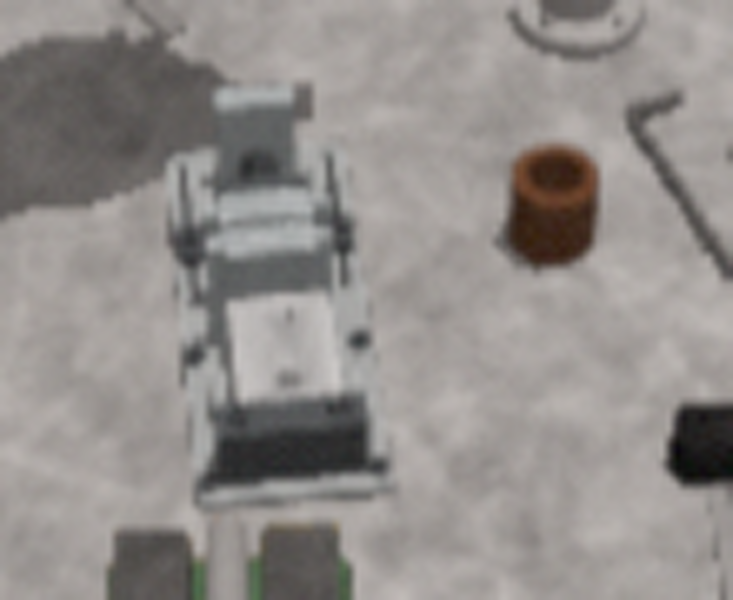

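Both spacers stand upright, parallel in the gap. Now the push.

arm_command:
  rows:
    - [0,0,0,0,0,3,0]
    - [0,0,0,0,0,6,0]
    - [0,0,0,0,0,9,0]
    - [0,0,0,0,0,10.4,0]
    - [0,0,0,0,1.3,10.4,0]
    - [0,0,0,0,2.5,10.4,0]
    - [0,0,0,0,3,10.4,0]
    - [0,0,0,0,3.3,10.4,0]
    - [0,0,0,0,3.6,10.4,0]

```text
time: 21.92
position: [0.4849, 0.2697, 0.034]
tcp_rot: [0.999, 0.036, -0.0, -0.0]
ft_force: [-0.1, -0.4, -0.4]
grip_width: -0.0001
```

```bash
python3 st.py
```

```text
21.925 fx [0.0009 0.0172 0.034 ] F [-0.14 -0.37 -0.38] along -0.35 -9.509454753952318e-05
```

arm_command:
  rows:
    - [0,0,0,0,0.05,0,0]
    - [0,0,0,0,0.1,0,0]

```text
time: 22.18
position: [0.4848, 0.2693, 0.0338]
tcp_rot: [0.999, 0.036, -0.0, -0.001]
ft_force: [-0.3, 1.6, 1.7]
grip_width: -0.0
```

arm_command:
  rows:
    - [0,0,0,0,0.1,0,0]
    - [0,0,0,0,0.2,0,0]
    - [0,0,0,0,0.3,0,0]
    - [0,0,0,0,0.4,0,0]
    - [0,0,0,0,0.4,0,0]

```text
time: 22.8
position: [0.4851, 0.2649, 0.0337]
tcp_rot: [0.999, 0.035, -0.0, -0.0]
ft_force: [-0.4, 1.7, 1.5]
grip_width: 0.0004
```

arm_command:
  rows:
    - [0,0,0,0,0.05,0,0]
    - [0,0,0,0,0.1,0,0]

```text
time: 23.05
position: [0.4851, 0.2639, 0.0336]
tcp_rot: [0.999, 0.036, -0.0, -0.0]
ft_force: [0.5, 1.9, 0.8]
grip_width: 0.0003
```

arm_command:
  rows:
    - [0,0,0,0,0.05,0,0]
    - [0,0,0,0,0.1,0,0]

```text
time: 23.3
position: [0.4853, 0.2628, 0.0336]
tcp_rot: [0.999, 0.035, -0.0, -0.0]
ft_force: [1.7, 2.8, 1.6]
grip_width: -0.0001
```

arm_command:
  rows:
    - [0,0,0,0,0.05,0,0]
    - [0,0,0,0,0.1,0,0]

```text
time: 23.55
position: [0.4853, 0.2617, 0.0336]
tcp_rot: [0.999, 0.035, -0.0, -0.0]
ft_force: [0.4, 3.3, 1.9]
grip_width: 0.0001
```

arm_command:
  rows:
    - [0,0,0,0,0.03,0,0]
    - [0,0,0,0,0.05,0,0]

```text
time: 23.8
position: [0.4854, 0.2615, 0.0336]
tcp_rot: [0.999, 0.036, -0.0, -0.001]
ft_force: [1.7, 5.1, 1.6]
grip_width: -0.0001
```

arm_command:
  rows:
    - [0,0,0,0,0.03,0,0]
    - [0,0,0,0,0.05,0,0]

```text
time: 24.05
position: [0.4853, 0.2614, 0.0336]
tcp_rot: [0.999, 0.036, -0.0, -0.001]
ft_force: [1.1, 5.4, 1.1]
grip_width: 0.0003
```

arm_command:
  rows:
    - [0,0,0,0,0.03,0,0]
    - [0,0,0,0,0.05,0,0]

```text
time: 24.3
position: [0.4853, 0.261, 0.0336]
tcp_rot: [0.999, 0.036, -0.0, -0.001]
ft_force: [1.4, 5.4, 1.4]
grip_width: 0.0001
```

arm_command:
  rows:
    - [0,0,0,0,0.03,0,0]
    - [0,0,0,0,0.05,0,0]

```text
time: 24.55
position: [0.4854, 0.261, 0.0337]
tcp_rot: [0.999, 0.036, -0.0, -0.002]
ft_force: [1.9, 7.0, 1.2]
grip_width: -0.0001
```

arm_command:
  rows:
    - [0,0,0,0,0.03,0,0]
    - [0,0,0,0,0.05,0,0]

```text
time: 24.8
position: [0.4853, 0.261, 0.0337]
tcp_rot: [0.999, 0.036, -0.0, -0.002]
ft_force: [1.0, 9.5, 0.1]
grip_width: 0.0
```

arm_command:
  rows:
    - [0,0,0,0,0.05,0,0]
    - [0,0,0,0,0.1,0,0]
    - [0,0,0,0,0.1,0,0]

```text
time: 25.18
position: [0.4854, 0.261, 0.0337]
tcp_rot: [0.999, 0.036, -0.001, -0.003]
ft_force: [1.3, 10.9, 0.3]
grip_width: -0.0002
```

arm_command:
  rows:
    - [0,0,0,0,0.05,0,0]
    - [0,0,0,0,0.1,0,0]
    - [0,0,0,0,0.1,0,0]

```text
time: 25.55
position: [0.4853, 0.2611, 0.0338]
tcp_rot: [0.999, 0.037, -0.001, -0.004]
ft_force: [0.6, 13.6, -1.7]
grip_width: 0.0
```

arm_command:
  rows:
    - [0,0,0,0,0.05,0,0]
    - [0,0,0,0,0.1,0,0]
    - [0,0,0,0,0.15,0,0]
    - [0,0,0,0,0.2,0,0]
    - [0,0,0,0,0.2,0,0]

```text
time: 26.18
position: [0.4854, 0.261, 0.0339]
tcp_rot: [0.999, 0.037, -0.001, -0.007]
ft_force: [-0.4, 19.1, -2.2]
grip_width: -0.0002
```

```bash
python3 - <<'E'
from look import *
for n in("scene","top"):
    p,d=cams.grab_frame(n);c=cams.get_calibration(n);V=cloud(d,c)
    cv2.imwrite(f"pics/{n}13.png",cv2.resize(p[130:220,190:300] if n=="scene" else p[195:255,155:265],(733,600) if n=="scene" else (770,420),interpolation=cv2.INTER_CUBIC))
    print(n,rect(V,(.44,.54,.13,.19),.055,.08))
E
python3 st.py
```

```text
scene (206, array([0.49  , 0.1629, 0.0671]), array([489.2, 166.1]), array([52.1, 36. ]), 6.9)
top (253, array([0.4893, 0.1645, 0.0681]), array([489.3, 165. ]), array([53.3, 32.1]), 4.1)
26.275 fx [0.0007 0.0085 0.0339] F [ 0.8  19.24 -2.05] along 19.14 -0.0004653804777922135
```

View pics/top13.png

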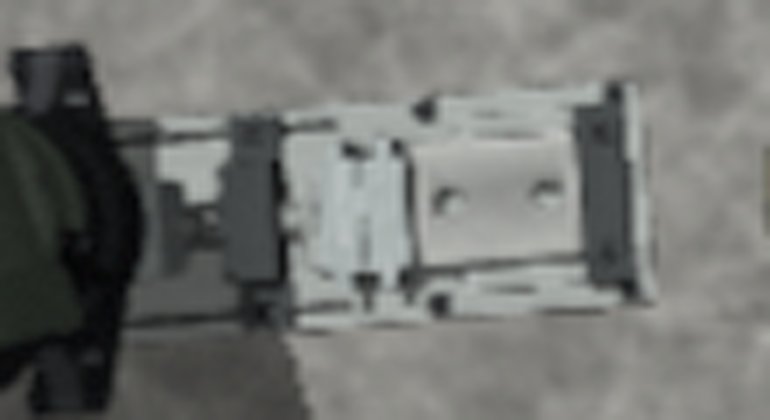

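View pics/scene13.png

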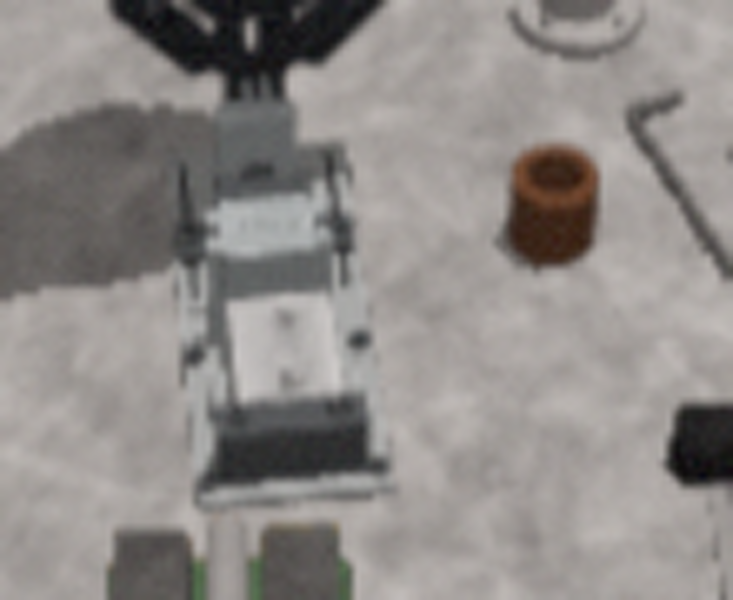

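arm_command:
  rows:
    - [0,0,0,0,0.05,0,0]
    - [0,0,0,0,0.05,0,0]
    - [0,0,0,0,0.05,0,0]
    - [0,0,0,0,0.05,0,0]
    - [0,0,0,0,0.05,0,0]
    - [0,0,0,0,0.05,0,0]

```text
time: 27.02
position: [0.4853, 0.261, 0.0339]
tcp_rot: [0.999, 0.037, -0.001, -0.007]
ft_force: [0.5, 22.1, -2.6]
grip_width: 0.0003
```

```bash
python3 st.py; python3 -c "
from bench import env
print(env.close_job())"
```

```text
27.025 fx [0.0007 0.0085 0.0339] F [ 0.52 22.1  -2.65] along 22.01 0.00025911236628625164
the job is handed in; nothing more can be done
None
```

I stood both grey spacers upright in the gap and handed the job in at about 27 s. The shut fingers were still pushing the paddle at a steady 22 N or so.

- **How many spacers:** with one spacer, the plunger stopped after about 23.9 mm of its 24 mm travel. The wrist picture suggested a slit of about 0.5–0.7 mm still open between the block and the stop. My first camera measurement put the gap at 39–40 mm, too close to the one-or-two limit to decide on its own.
- **With two spacers:** the stack came up hard at about 8.4 mm of travel. Before that, the block gave about another 0.5 mm at 5 N. The gap is therefore about 40.4 mm, so one spacer would have fallen short by about 0.4 mm. That margin is close to my measuring accuracy.
- **Last checks:** the paddle did not move as the push rose from 7 to 22 N. The top camera showed the two spacers flush and upright, 32.1 mm thick together. I did not move or touch anything else on the table.

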